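# Draw the soldering tile to the stop and weight it

### The arm

A 6-joint arm with a two-finger parallel gripper is mounted at the origin on a cart in front of the work surface, level with it; the furniture and walls round the work are solid. World frame = base frame: x ahead of the robot, y to its left, z up, the work surface at z = 0. Lengths are in m, angles in rad, forces in N, time in s.
With the tool pointing down it reaches from about 0.35 to 0.775 m from the base axis. Payload 7.3 kg.
Tool frame: the origin (TCP) lies at the centre of the arm's flange, where the gripper is bolted on; the fingertips stand 178 mm ahead of it and the grasp point (between the pads) lies 159 mm ahead of it (tip_extent is the distance from the TCP to the fingertips, in m); z points along the fingers, y is the line along which they close (so a half turn about z gives the same grasp; the last joint's range is limited). The gripper opens to 92 mm and grips with 3 to 60 N. Pads are 19 mm wide; open, the fingers measure 130 mm over their backs; the gripper's body (75 mm by 190 mm) begins 47 mm behind the grasp point.
Start: joints at [1.13, 0.342, 1.524, -0, 1.275, -0.146], TCP at [0.153, 0.502, 0.405] pointing down, gripper open.
Joint ranges: [-2.53, 2.53], [-0.77, 2.02], [0.04, 2.7], [-1, 4.14], [0.28, 2.66], [-3.11, 3.11]. Speed limits (rad/s): [2.57, 2.57, 3.14, 3.14, 3.14, 3.14].

### API

Orientations are given as [roll, pitch, yaw] about the fixed x, y, z axes, in that order (R = Rz(yaw) Ry(pitch) Rx(roll)).
In Python, from cell import * gives the robot as it stands.
- The arm moves only by the tool arm_command, never from a script. Its arguments are lists of equal length, an entry for each row: "xyz": the shift along the world's x, y, z in mm, a list of three; "spin": the turn about the world's z in degrees. In form: {"xyz": [[tx, ty, tz], ...], "spin": [spin, ...]}. A call has 1 to 20 rows; each row shifts and turns the commanded pose from where the row before left it; what a row does not reach is not made up. A row lasts 1/10 s, in which the tool goes at most 50 mm and 8.59 degrees, less where a joint would pass 70% of its speed; a pose out of reach is approached as far as the arm can. A call with a gripper value outside its range is refused whole. "jaw" is the opening, from -1 (shut) to 1 (fully open), set as the call begins (left out, the last holds). The fingers move at their own pace and stop on an object; "squeeze" is the grip in N (left out, the last holds). Time passes only in rows, so rows that do not move let the fingers close. It gives the time, the measured TCP pose, the force, the opening and the grip force at its end, in the units of the state.
- observe(): the state, without advancing time (a new reading comes with each control period).
- read_camera(name): name is "scene" or "top"; returns a dict with "img" (384x512x3 uint8, red, green, blue), "depth" (384x512 float32, m along the optical axis (not along the pixel's ray), 0 where there is no reading), "fx", "fy", "cx", "cy" (pixels), "dist_coeffs" ([k1, k2, p1, p2, k3] as OpenCV has them; the pictures are not rectified), "world_from_camera" (4x4, takes a point from camera to world coordinates). Camera axes: x right, y up, looking along -z (the intrinsics and any distortion apply to the point x, -y, -z); pixel columns grow to the right and rows downward; lengths in m; the calibration is good to about 2 mm. A picture is of the moment at which its call begins.
- hand_in(): hands the job in; it is judged then, once.
The state is a dict: "time": time; "qpos": joint angles; "qvel": joint speeds; "joint_efforts": joint torques, N m; "tool_pos": TCP position; "tool_rot": TCP orientation; "contact_force": force on the tool from outside, world axes, zero at the start; "torque": the same for the moment, N m; "opening": finger opening in m; "grip_force": force on a finger pad.
Only numpy, scipy, OpenCV 4.12 (cv2) and the standard library are available. Lean on these libraries where they do the work, as an engineer would, in place of code of your own. Each camera call takes 0.05 s, during which the arm holds its last target. There are 200 camera calls.

### The job

Press your fingertips on the bare front part of the small grey soldering tile and draw it towards you out from under the blue hood of its tray until it sits hard against the front stop, bearing on the brittle tile firmly enough to grip it but never heavily. Then set the square pale steel block down gently, flat on the middle of the tile, so that it weighs it down there, and let go. Do not shift the other tools on the bench.

Things in the scene. Friction and masses are not known exactly. Their poses are not given: they have to be found in the camera images.
- tile_bay: Fixed low steel tray 190 x 130 mm (x = -107 to 83 mm). Origin at bench height; x to its closed rear end, away from the robot, y left, z up. The tile slides on a sprung aluminium bed, top at z = 22 mm unloaded, that gives way by up to 5 mm when pressed; how stiffly is not known. Dark rails beside it: inner faces y = +38, -40 mm, tops z = 24.5 mm.
- stop (a point): Top of the front stop's inner face, middle (tray x = -90, y = 0, z = 24.5 mm). The stop is a dark bar across the tray's front, 12 mm thick; the tile's top stands above it even when the bed is pressed right down.
- hood (a point): Middle of the front edge of the blue hood's top (tray x = 18, z = 37.5 mm; screw heads 1.2 mm more). The hood covers the tray from here to its closed rear end; nothing can reach behind the tile there.
- pad (a point): Top of the brass spring pad, 22 mm long, in the tray's right rail (tray x = -23, y = -37, z = 24.5 mm), its blue housing outside. It pushes the tile sideways against the left rail with about 9 N, so the tile drags (about 7 N, plus a fifth of the press, to move it) and stays where it is left; too light a touch on top slips over it.
- tile: Flat grey tile, 75 x 85 x 8 mm, loose, 50 g; cracks if fingers or block load it over 30 N. Origin: centre of underside, z up; its 85 mm length is its own y, along the tray's x. Starts 40 to 65 mm behind its place at the stop, front 45 to 70 mm bare, top 30 mm over the bench. At the stop its origin is at tray x = -47.5, y = 0 mm. Pressed with 14 to 20 N it follows the fingers.
- block: Plain square, pale (almost white) steel block, 64 x 64 x 19 mm, 0.6 kg, loose, flat on the bench; origin at the centre of its underside, sides along its x and y axes. Can be gripped across two sides from above.
- cutters: Bystander, to be left alone: blue-handled side cutters, 122 mm long, lying flat, 10 mm high; origin under its middle.
- tweezers: Bystander, to be left alone: steel tweezers, 126 mm long, lying flat, 10 mm high; origin under its middle.
- marker: Bystander, to be left alone: black and white marker pen, 135 mm long, lying, 16 mm high; origin under its middle.
- coil: Bystander, to be left alone: ring of coiled copper wire, 64 mm across, 10 mm high; origin under its middle.
- calipers: Bystander, to be left alone: steel calipers, 194 mm long, lying flat, 6 mm high; origin under its middle.
- chasing_hammer: Bystander, to be left alone: small hammer with a wooden handle, 198 mm long, lying, 29 mm high; origin under its middle.
Not all that is in view belongs to the job. There is more than one size of the block; the job needs the largest.

How it is judged:
On the way, in this order (a step that is already met when the one before it is completed fails the run):
1. the fingers press on the tile and have drawn it at least 15 mm, the block not yet moved (contact force between the fingers and tile above 1 N and distance of tile from where it was at the start of the episode above 0.015 m and distance of block from where it was at the start of the episode below 0.01 m), for 0.1 s.
2. the tile is flat in the tray, home against the stop (within 2 mm), the block not yet moved (x of tile in the frame of tile_bay between -0.05 and -0.0455 m and y of tile in the frame of tile_bay between -0.004 and 0.004 m and z of tile in the frame of tile_bay between 0.0155 and 0.0245 m and angle between the z axis of tile and the z axis of tile_bay, either way round below 0.05 rad and angle between the y axis of tile and the x axis of tile_bay, either way round below 0.06 rad and distance of block from where it was at the start of the episode below 0.01 m), for 0.2 s.
At the end, for the whole second after the job is handed in: The tile lies flat in the tray within 2 mm of the front stop, and the block lies flat on the tile, its centre within 12 mm across and 14 mm along of the tile's centre, at rest and released (x of tile in the frame of tile_bay between -0.05 and -0.0455 m and y of tile in the frame of tile_bay between -0.004 and 0.004 m and z of tile in the frame of tile_bay between 0.0155 and 0.0245 m and angle between the z axis of tile and the z axis of tile_bay, either way round below 0.05 rad and angle between the y axis of tile and the x axis of tile_bay, either way round below 0.06 rad and x of block in the frame of tile between -0.012 and 0.012 m and y of block in the frame of tile between -0.014 and 0.014 m and z of block in the frame of tile between 0.0055 and 0.011 m and angle between the z axis of block and the z axis of tile, either way round below 0.06 rad and angle between block's own z axis and vertical below 0.1 rad and linear speed of each of block, tile below 0.01 m/s); the robot touches nothing.
It fails at once if the fingers load the tile with more than 30 N (contact force between the fingers and tile above 30 N).
It fails at once if the block loads the tile with more than 30 N (contact force between block and tile above 30 N).
It fails at once if one of the other tools (cutters, tweezers, marker, coil, calipers, hammer) shifts by more than 20 mm (distance of any of cutters, tweezers, marker, coil, calipers, chasing_hammer from where it was at the start of the episode above 0.02 m).
It also fails if it takes over 64 s, if anything falls off the work surface, if the arm or the gripper's body presses on something with over 40 N, if the wrist force passes 120 N, or if a joint passes its speed limit or range.

## Working session

There is one attempt and no reset: what is moved stays moved. The work goes in short steps, Python scripts to look and compute and a tool call to move; the robot and the scene stay as the last step left them, time stands still between calls to the robot, and variables do not carry over. Pictures are saved under pics/ and viewed, at most 10 in all, crops included, and the job is handed in when it is done.

Besides the shell and the picture viewer there is one more tool, called after "Call:" as name(argument=value, ...) on one line, values as JSON. arm_command: Moves the arm, as the interface text tells. Its arguments: {"type":"object","properties":{"xyz":{"type":"array","items":{"type":"array","items":{"type":"number"}}},"spin":{"type":"array","items":{"type":"number"}},"jaw":{"type":"number"},"squeeze":{"type":"number"}},"required":["xyz","spin"]}

```bash
mkdir -p pics; ls; cat > h.py <<'E'
from cell import *
import numpy as np, cv2
def K(c): return np.array([[c['fx'],0,c['cx']],[0,c['fy'],c['cy']],[0,0,1.]])
def cast(c,uv,z):
    uv=np.asarray(uv,float).reshape(-1,1,2)
    n=cv2.undistortPoints(uv,K(c),np.array(c['dist_coeffs'],float)).reshape(-1,2)
    d=np.c_[n[:,0],-n[:,1],-np.ones(len(n))]
    T=np.array(c['world_from_camera']); d=d@T[:3,:3].T; o=T[:3,3]
    return o+d*((z-o[2])/d[:,2])[:,None]
def cloud(c):
    h,w=c['depth'].shape; u,v=np.meshgrid(np.arange(w),np.arange(h))
    n=cv2.undistortPoints(np.stack([u,v],-1).reshape(-1,1,2).astype(float),K(c),np.array(c['dist_coeffs'],float)).reshape(-1,2)
    p=np.c_[n[:,0],-n[:,1],-np.ones(len(n))]*c['depth'].reshape(-1,1)
    T=np.array(c['world_from_camera']); return (p@T[:3,:3].T+T[:3,3]).reshape(h,w,3)
E
python3 - <<'E'
from h import *
s=observe(); print(s)
for n in('top','scene'):
    c=read_camera(n); np.save(f'{n}.npy',c,allow_pickle=True)
    print(n,np.round(c['world_from_camera'],3).tolist(),c['fx'],c['dist_coeffs'])
    cv2.imwrite(f'pics/{n}0.png',cv2.resize(c['img'][...,::-1],(800,600)) if n=='top' else c['img'][...,::-1])
E
```

```text
pics
{'time': 0.0, 'qpos': array([ 1.12996983e+00,  3.42706052e-01,  1.52499886e+00, -1.47827611e-05,
        1.27537929e+00, -1.46052408e-01]), 'qvel': array([-6.21407961e-05, -5.40856006e-04, -6.74898125e-04,  1.28351861e-03,
        2.71428440e-05, -1.04144385e-03]), 'joint_efforts': array([-2.21997420e-04, -4.31237698e+01, -2.44223481e+01,  7.17388233e-02,
        5.60841768e-02, -1.70287094e-04]), 'tool_pos': array([0.15247555, 0.50223407, 0.40405975]), 'tool_rot': array([-3.14011493e+00, -2.03084756e-04,  2.84682272e+00]), 'contact_force': array([0.9760891 , 1.09800559, 0.86250711]), 'torque': array([-0.04959686,  0.00526237,  0.01059686]), 'grip_force': 0.0, 'opening': 0.09160283561069307}
top [[-0.018, 0.985, -0.174, 0.374], [-1.0, -0.017, 0.007, 0.097], [0.004, 0.174, 0.985, 1.163], [0.0, 0.0, 0.0, 1.0]] 367.6735207704466 [0.03828549 0.         0.         0.         0.        ]
scene [[-0.833, 0.409, -0.372, -0.003], [-0.553, -0.615, 0.562, 0.969], [0.001, 0.674, 0.739, 1.206], [0.0, 0.0, 0.0, 1.0]] 490.53395820614134 [-0.21507827  0.          0.          0.          0.        ]
```

View pics/top0.png

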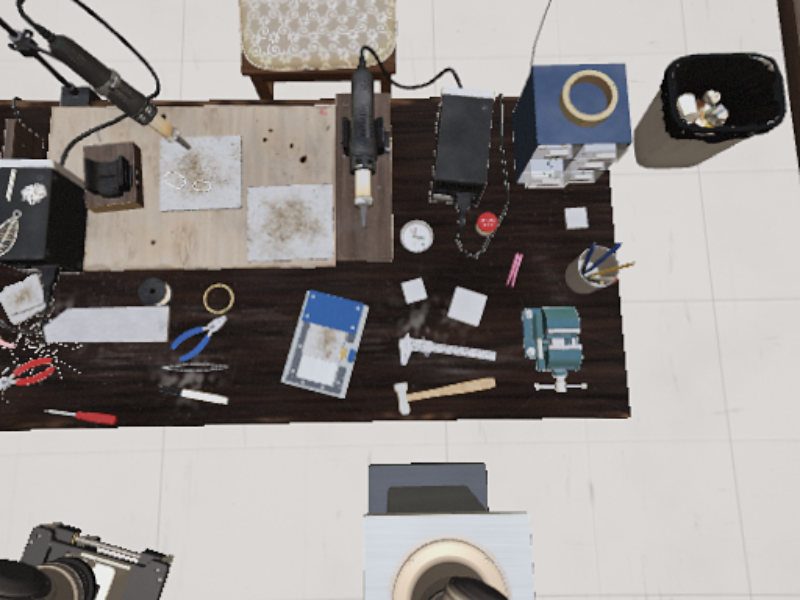

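View pics/scene0.png

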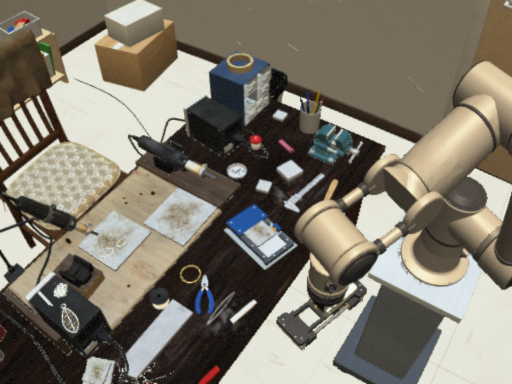

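Candidates for the block (top view, 800x600): large white square (467,306), smaller (414,291), smaller (576,217). I choose (467,306); now a close crop with measurements.

```bash
python3 - <<'E'
from h import *
c=np.load('top.npy',allow_pickle=True).item(); s=np.load('scene.npy',allow_pickle=True).item()
a=c['img'][175:265,170:320,::-1]; cv2.imwrite('pics/crop.png',cv2.resize(a,None,fx=5.3,fy=5.3,interpolation=cv2.INTER_CUBIC))
P=cloud(c)
hsv=cv2.cvtColor(c['img'],cv2.COLOR_RGB2HSV)
white=((hsv[...,1]<50)&(hsv[...,2]>170)).astype(np.uint8)
n,l,st,ce=cv2.connectedComponentsWithStats(white)
for i in range(1,n):
    x,y=ce[i]
    if 170<x<400 and 120<y<270 and st[i,4]>30:
        k=cv2.findContours((l==i).astype(np.uint8),0,1)[0][0]
        zz=np.median(P[...,2][l==i])
        r=cv2.minAreaRect(cast(c,k.reshape(-1,2),0.019)[:,:2].astype(np.float32)*1000)
        print(ce[i].round(1),st[i,4],'z',zz.round(4),'rect',np.round(r[0],1),np.round(r[1],1),round(r[2],1))
# blue hood
blue=((hsv[...,0]>100)&(hsv[...,0]<125)&(hsv[...,1]>120)&(hsv[...,2]>70)).astype(np.uint8)
n,l,st,ce=cv2.connectedComponentsWithStats(blue)
for i in range(1,n):
    x,y=ce[i]
    if 170<x<250 and 170<y<260 and st[i,4]>10:
        k=cv2.findContours((l==i).astype(np.uint8),0,1)[0][0]
        r=cv2.minAreaRect(cast(c,k.reshape(-1,2),0.0375)[:,:2].astype(np.float32)*1000)
        print('blue',ce[i].round(1),st[i,4],np.median(P[...,2][l==i]).round(4),np.round(r[0],1),np.round(r[1],1),round(r[2],1), cv2.boxPoints(r).round(0).tolist())
H=(P[180:260,170:245,2]*1000).round(0).astype(int)
for r in H[::4]: print(' '.join('%3d'%v for v in r[::3]))
E
```

```text
[325.6 236.6] 85376 z -0.7391 rect [620.3  48.9] [1578.7 1224.2] 88.6
[231.6 127. ] 31 z 0.0817 rect [778.5 153.3] [29.3 13.6] 89.1
[368.2 138.7] 159 z 0.0133 rect [ 730.1 -284.6] [41.1 40.2] 88.9
[266.1 151.1] 275 z 0.0034 rect [696.3  46.1] [60.  60.2] 33.2
[264.9 185.5] 173 z 0.0133 rect [583.5  52.7] [42.8 41. ] 14.2
[298.8 195.6] 402 z 0.0197 rect [549.  -53.3] [63.2 63.7] 70.1
[209.2 227.6] 1037 z 0.0243 rect [474.8 221.2] [105.3 185.4] 74.6
[187.2 225.1] 123 z 0.0088 rect [470.8 297.6] [ 31.5 142.7] 86.2
[360.6 211.3] 46 z 0.1005 rect [ 497.4 -243.5] [59.2  6.3] 89.1
[280.2 223.2] 394 z 0.0047 rect [468.3  -9.8] [ 61.4 185.5] 2.0
[345.3 222.6] 32 z 0.0498 rect [ 461.  -194.1] [37.3  7.5] 2.7
[360.6 220. ] 87 z 0.0621 rect [ 470.9 -244.4] [58.8 21.7] 89.1
[358.5 245.5] 53 z 0.06 rect [ 393.1 -230. ] [15.3 31. ] 86.0
[257.5 254. ] 113 z 0.0198 rect [369.3  81.6] [57.8 22.1] 3.2
blue [212.7 198.9] 688 0.0387 [540.3 216.1] [108.7  64.6] 74.8 [[495.0, 172.0], [557.0, 155.0], [586.0, 260.0], [523.0, 277.0]]
blue [224.6 227.1] 25 0.0257 [452.5 179.2] [ 9.7 22. ] 71.2 [[441.0, 178.0],
[... 1352 characters left out ...]
 0  -2   1   1   1  11  26  26  26  24  23  26  18  23  25  24  11   8   9   1 1163   3   2  -4   0
  5   2  -1   4   2  12  30  29  26  23  18  22  19  22  25  23  22  20  11   2   4   0  -1   2   0
  3   1   2   1   9  27  22  25  24  25  23  20  22  24  25   7  23  10   8   0   1   1   0   2   0
  0   0   2   5   9  29  24  24  27  28  17  20  24  21  24  30  27   6   1  -5  -2   0   2   1  -3
  2   1   4   4   6  -1  -3   4   6  12  28  25  27  26  23  21  18   8  -3  -1  -1  -1   0  -1   2
  1   0  -2   3  -3   1   0   4   2   0   4   2   3   6   7  25   6   7   3   5  -1  -1   0   0 1163
  1   3   4   1   3   3  -3  -1   4   1  -1   4   0   2  -5   2   2   0  -2   2   0   2   0  -1   2
```

View pics/crop.png

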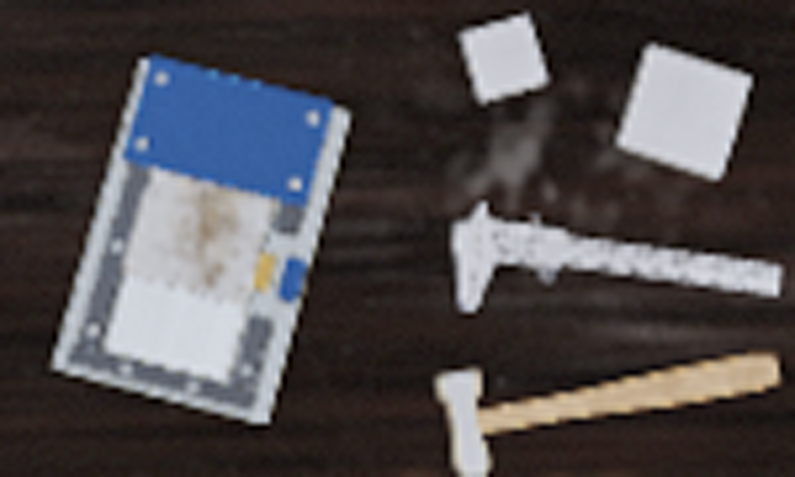

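The crop shows the large block at crop (685,112), a smaller one at (505,58), and the tray with the tile (brownish, front edge near crop (125,280)-(255,300)) and the bare white bed below it. I'll cross-check with the scene camera and fix the tray frame.

```bash
python3 - <<'E'
from h import *
R={}
for nm in('top','scene'):
    c=np.load(nm+'.npy',allow_pickle=True).item(); P=cloud(c)
    hsv=cv2.cvtColor(c['img'],cv2.COLOR_RGB2HSV)
    near=lambda p,x,y,d:(np.hypot(P[...,0]-x,P[...,1]-y)<d)&(P[...,2]>-.02)
    blue=(hsv[...,0]>100)&(hsv[...,0]<125)&(hsv[...,1]>110)&(hsv[...,2]>60)&near(P,.540,.216,.08)
    white=(hsv[...,1]<50)&(hsv[...,2]>140)&near(P,.549,-.053,.06)
    for t,m,z in(('hood',blue,.0375),('block',white,.019)):
        m=cv2.morphologyEx(m.astype(np.uint8),cv2.MORPH_OPEN,np.ones((2,2)))
        ks=cv2.findContours(m,0,1)[0]; k=max(ks,key=cv2.contourArea)
        r=cv2.minAreaRect(cast(c,k.reshape(-1,2),z)[:,:2].astype(np.float32)*1000)
        print(nm,t,np.round(r[0],1),np.round(r[1],1),round(r[2],1))
    # tray body: all points of the depth above 4mm -> rect of solid outline
    m=((P[...,2]>.006)&near(P,.48,.22,.15)).astype(np.uint8)
    m=cv2.morphologyEx(m,cv2.MORPH_OPEN,np.ones((3,3)))
    k=max(cv2.findContours(m,0,1)[0],key=cv2.contourArea)
    r=cv2.minAreaRect(P[...,:2][m>0].astype(np.float32)*1000) 
    print(nm,'tray',np.round(r[0],1),np.round(r[1],1),round(r[2],1))
c=np.load('top.npy',allow_pickle=True).item()
px=lambda L:np.array(L)/5.3+[170,175]-.4
print('tray corners z10',cast(c,px([(52,368),(268,425),(350,110),(140,58)]),.010)[:,:2].round(4).tolist())
print('tile front edge L,R, bed front L,R',cast(c,px([(120,280),(248,302)]),.03)[:,:2].round(4).tolist())
print('hood front edge L,R',cast(c,px([(125,160),(304,206)]),.0375)[:,:2].round(4).tolist())
print('pad brass',cast(c,px([(265,272)]),.0245)[:,:2].round(4).tolist())
E
```

```text
top hood [537.2 213.4] [110.1  65.4] 74.4
top block [546.3 -56.1] [64.6 64.7] 70.3
top tray [480.2 232.7] [129.  191.6] 74.9
scene hood [534.8 218.7] [115.8  67.8] 74.3
scene block [542.9 -49.3] [64.7 66. ] 68.2
scene tray [481.6 235.4] [130.8 192.7] 75.1
tray corners z10 [[0.4057, 0.3208], [0.3706, 0.195], [0.5549, 0.1457], [0.5887, 0.2714]]
tile front edge L,R, bed front L,R [[0.4546, 0.2787], [0.4406, 0.2048]]
hood front edge L,R [[0.5235, 0.2754], [0.4948, 0.1717]]
pad brass [[0.4581, 0.1954]]
```

Tray frame: origin ≈ (0.491, 0.229), yaw ≈ -15°. The size checks out (129x192 against 130x190), and the hood front lands within 2 mm. The tile front is at tray x ≈ -45, so it has ≈45 mm to go. The block is at ≈ (0.547, -0.052) with yaw ≈ -20°, measured 64x64 and 19 mm high. I'll press at tray (-8, 0).

Call:
arm_command(xyz=[[20,-17,0],[20,-17,0],[20,-17,0],[20,-17,0],[20,-17,0],[20,-17,0],[20,-17,0],[20,-17,0],[20,-17,0],[20,-17,0],[20,-17,0],[20,-17,0],[20,-17,0],[20,-17,0],[20,-17,0],[31,-16,0],[0,0,-40],[0,0,-40],[0,0,-40],[0,0,-20]], spin=[0,0,0,0,0,0,0,0,0,0,0,0,0,0,0,1.9,0,0,0,0], jaw=-0.5)

```text
time: 2.1
tool_pos: [0.4824, 0.2308, 0.2611]
tool_rot: [-3.139, -0.005, 2.88]
contact_force: [1.0, -0.0, 0.2]
opening: 0.0232
grip_force: 0.0
```

Call:
arm_command(xyz=[[0,0,0],[0,0,0],[0,0,0],[0,0,0],[0,0,0]], spin=[0,0,0,0,0])

```text
time: 2.6
tool_pos: [0.4837, 0.2315, 0.2659]
tool_rot: [3.14, 0.002, 2.88]
contact_force: [0.2, 0.5, -0.8]
opening: 0.0231
grip_force: 0.0
```

```bash
python3 - <<'E'
from h import *
s=observe(); print(s['time'],s['tool_pos'],np.degrees(s['tool_rot']),s['contact_force'],s['opening'])
c=read_camera('top'); cv2.imwrite('pics/a.png',cv2.resize(c['img'][165:265,170:320,::-1],None,fx=5.3,fy=5.3,interpolation=cv2.INTER_CUBIC)[:600])
c=read_camera('scene'); cv2.imwrite('pics/b.png',cv2.resize(c['img'][170:290,190:350,::-1],None,fx=5,fy=5,interpolation=cv2.INTER_CUBIC))
E
```

```text
2.6 [0.48371215 0.23147009 0.26588494] [1.79929294e+02 1.04379127e-01 1.65014222e+02] [ 0.22935493  0.49412876 -0.83296799] 0.02309661897896474
```

View pics/b.png

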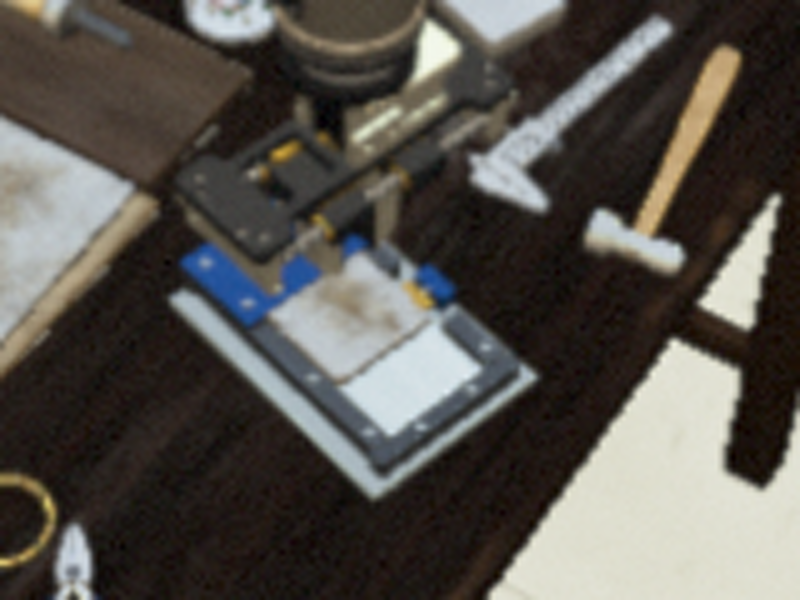

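The view shows the fingers above the tray with their tips near crop (268,290) and (332,272), plus the tile and its bare front bed. I'll check the tips against the commanded position.

```bash
python3 - <<'E'
from h import *
c=np.load('scene.npy',allow_pickle=True).item()
px=lambda L:np.array(L)/5.+[190,170]-.4
print(cast(c,px([(270,290),(332,272)]),.088).round(4).tolist())
q=cast(c,px([(342,383),(432,318)]),.03)[:,:2]; b=cast(c,px([(388,440),(487,362)]),.0245)[:,:2]
o=np.array([.491,.229]); R=np.array([[.966,-.259],[.259,.966]])
print('tile front corners tray',((q-o)@R.T).round(4).tolist(),'stop inner',((b-o)@R.T).round(4).tolist())
E
```

```text
[[0.5043, 0.2813, 0.088], [0.482, 0.2508, 0.088]]
tile front corners tray [[-0.046, 0.039], [-0.046, -0.0326]] stop inner [[-0.0908, 0.0431], [-0.0885, -0.0378]]
```

Tile front at tray x = -46 is confirmed by both cameras, and the tip matches the expected finger position. Descending.

Call:
arm_command(xyz=[[0,0,-15],[0,0,-15],[0,0,-10],[0,0,-6],[0,0,-4],[0,0,-2],[0,0,0],[0,0,0],[0,0,0]], spin=[0,0,0,0,0,0,0,0,0])

```text
time: 3.6
tool_pos: [0.4836, 0.2314, 0.2131]
tool_rot: [3.141, 0.001, 2.88]
contact_force: [0.2, -0.7, 0.2]
opening: 0.023
grip_force: 0.0
```

Call:
arm_command(xyz=[[0,0,-1],[0,0,-1],[0,0,-1],[0,0,-1],[0,0,0],[0,0,0],[0,0,0]], spin=[0,0,0,0,0,0,0])

```text
time: 4.3
tool_pos: [0.4835, 0.2314, 0.2087]
tool_rot: [3.142, -0.0, 2.88]
contact_force: [-0.6, 1.1, -0.6]
opening: 0.023
grip_force: 0.0
```

Call:
arm_command(xyz=[[0,0,-0.5],[0,0,-0.5],[0,0,-0.5],[0,0,0],[0,0,0],[0,0,0]], spin=[0,0,0,0,0,0])

```text
time: 4.9
tool_pos: [0.4835, 0.2314, 0.2082]
tool_rot: [3.141, 0.001, 2.88]
contact_force: [-1.8, -0.7, 9.6]
opening: 0.0227
grip_force: 4.5
```

Call:
arm_command(xyz=[[0,0,-0.5],[0,0,-0.5],[0,0,0],[0,0,0],[0,0,0]], spin=[0,0,0,0,0])

```text
time: 5.4
tool_pos: [0.4836, 0.2314, 0.2075]
tool_rot: [3.141, 0.001, 2.88]
contact_force: [-3.1, -3.1, 11.9]
opening: 0.023
grip_force: 5.8
```

Call:
arm_command(xyz=[[0,0,-0.5],[0,0,-0.5],[0,0,-0.5],[0,0,0],[0,0,0],[0,0,0]], spin=[0,0,0,0,0,0])

```text
time: 6.0
tool_pos: [0.4837, 0.2313, 0.2063]
tool_rot: [3.141, 0.001, 2.88]
contact_force: [-3.4, -2.7, 14.6]
opening: 0.0228
grip_force: 7.0
```

Call:
arm_command(xyz=[[0,0,-0.5],[0,0,-0.5],[0,0,0],[0,0,0],[-1,0.27,0],[-1.5,0.4,0],[-1.93,0.52,0],[-1.93,0.52,0],[-1.93,0.52,0],[0,0,0],[0,0,0]], spin=[0,0,0,0,0,0,0,0,0,0,0])

```text
time: 7.1
tool_pos: [0.4776, 0.233, 0.2062]
tool_rot: [3.139, 0.008, 2.88]
contact_force: [4.8, -6.9, 11.8]
opening: 0.0228
grip_force: 6.1
```

Call:
arm_command(xyz=[[0,0,-0.5],[0,0,-0.5],[0,0,-0.5],[0,0,0],[0,0,0],[0,0,0]], spin=[0,0,0,0,0,0])

```text
time: 7.7
tool_pos: [0.4774, 0.2331, 0.205]
tool_rot: [3.139, 0.008, 2.88]
contact_force: [3.8, -7.2, 17.0]
opening: 0.0229
grip_force: 8.3
```

```bash
python3 - <<'E'
from h import *
s=observe(); print(s['contact_force'],s['tool_pos'],s['torque'])
c=read_camera('scene'); cv2.imwrite('pics/b2.png',cv2.resize(c['img'][170:290,190:350,::-1],None,fx=5,fy=5,interpolation=cv2.INTER_CUBIC))
E
```

```text
[ 3.78430927 -7.15951764 17.01444787] [0.47735708 0.23307185 0.20498537] [-1.2623369  -0.57155474  0.09421973]
```

View pics/b2.png

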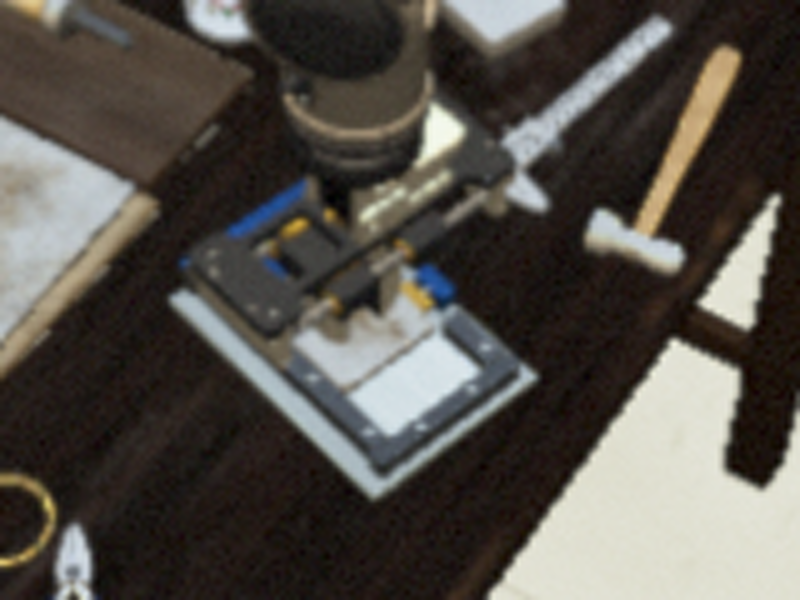

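The tile's front-left corner went from crop (342,383) to ≈(347,389), so it is following the fingers. I continue at about 17 N.

Call:
arm_command(xyz=[[-1,0.27,0],[-1.5,0.4,0],[-1.93,0.52,0],[-1.93,0.52,0],[-1.93,0.52,0],[-1.93,0.52,0],[0,0,0]], spin=[0,0,0,0,0,0,0])

```text
time: 8.45
tool_pos: [0.4675, 0.2357, 0.2049]
tool_rot: [3.139, 0.009, 2.881]
contact_force: [6.2, -7.9, 14.4]
opening: 0.023
grip_force: 7.0
```

Call:
arm_command(xyz=[[-0.2,-0.8,-0.5],[-1.2,0,-0.3],[-1.93,0.5,0],[-1.93,0.5,0],[-1.93,0.5,0],[-1.93,0.5,0],[-1.93,0.5,0],[0,0,0]], spin=[0,0,0,0,0,0,0,0])

```text
time: 9.25
tool_pos: [0.4567, 0.2382, 0.2044]
tool_rot: [3.136, 0.01, 2.88]
contact_force: [5.9, -3.5, 15.3]
opening: 0.0228
grip_force: 7.4
```

```bash
cat > m.py <<'E'
from h import *
# bare-bed length along tray axis: sample rays along tray centre lines at height of bed and print brightness/saturation
s=observe(); print(s['time'],s['contact_force'].round(1),s['tool_pos'].round(4))
c=read_camera('scene'); T=np.array(c['world_from_camera'])
o=np.array([.491,.229]); ex=np.array([.966,-.259]); ey=np.array([.259,.966])
for y in(-.025,-.01,.005,.02):
    xs=np.arange(-.110,-.03,.003); p=np.array([np.r_[o+x*ex+y*ey,.026] for x in xs])
    q=(p-T[:3,3])@T[:3,:3]; q=q*[1,-1,-1]
    uv=cv2.projectPoints(q,np.zeros(3),np.zeros(3),K(c),np.array(c['dist_coeffs'],float))[0].astype(np.float32)
    v=cv2.remap(cv2.cvtColor(c['img'],cv2.COLOR_RGB2HSV),uv,None,cv2.INTER_LINEAR)[:,0]
    print(y,' '.join(f'{int(a*1000+.5*np.sign(a))}:{b[2]}/{b[1]}' for a,b in zip(xs,v)))
E
python3 m.py
```

```text
9.25 [ 5.9 -3.5 15.3] [0.4567 0.2382 0.2044]
-0.025 -110:129/18 -107:64/7 -104:65/20 -101:88/42 -98:101/48 -95:117/43 -92:164/34 -89:220/23 -86:228/22 -83:229/21 -80:227/20 -77:216/20 -74:178/14 -71:152/11 -68:180/10 -65:196/10 -62:197/10 -59:199/10 -56:199/12 -53:198/11 -50:201/12 -47:197/12 -44:181/10 -41:145/19 -38:118/50 -35:103/62 -32:90/67
-0.01 -110:126/22 -107:70/17 -104:59/20 -101:89/35 -98:103/45 -95:114/41 -92:159/32 -89:216/24 -86:229/19 -83:231/17 -80:229/18 -77:219/21 -74:181/17 -71:139/13 -68:165/12 -65:170/9 -62:155/26 -59:152/32 -56:154/32 -53:161/25 -50:167/19 -47:169/18 -44:148/21 -41:121/24 -38:104/26 -35:93/30 -32:59/28
0.005 -110:137/24 -107:70/12 -104:59/13 -101:87/39 -98:100/43 -95:106/42 -92:159/33 -89:214/23 -86:229/18 -83:230/17 -80:230/16 -77:224/18 -74:185/14 -71:149/9 -68:177/8 -65:194/10 -62:196/10 -59:194/9 -56:191/7 -53:177/3 -50:171/6 -47:173/7 -44:170/11 -41:159/14 -38:145/22 -35:111/38 -32:74/49
0.02 -110:145/22 -107:76/10 -104:62/18 -101:104/38 -98:127/40 -95:135/37 -92:165/30 -89:213/23 -86:230/19 -83:229/18 -80:228/18 -77:224/18 -74:183/15 -71:152/10 -68:183/9 -65:202/13 -62:206/16 -59:203/16 -56:201/15 -53:197/13 -50:192/10 -47:184/10 -44:173/8 -41:147/28 -38:123/45 -35:120/50 -32:117/48
```

The tile front is now at tray x ≈ -72 with about 18 mm left, and it is following the fingers squarely.

Call:
arm_command(xyz=[[-1,0.1,-0.3],[-1.93,0.45,0],[-1.93,0.45,0],[-1.93,0.45,0],[-1.93,0.45,0],[-1.93,0.45,0],[-1.5,0.4,0],[-1,0.25,0],[0,0,0]], spin=[0,0,0,0,0,0,0,0,0])

```text
time: 10.2
tool_pos: [0.4438, 0.2416, 0.2041]
tool_rot: [3.135, 0.01, 2.88]
contact_force: [6.3, -1.5, 15.1]
opening: 0.0229
grip_force: 7.5
```

```bash
python3 m.py | cut -c1-330
```

```text
10.2 [ 6.3 -1.5 15.1] [0.4438 0.2416 0.2041]
-0.025 -110:132/20 -107:66/16 -104:66/21 -101:90/38 -98:99/46 -95:118/41 -92:160/32 -89:199/24 -86:159/11 -83:158/7 -80:189/10 -77:198/13 -74:197/11 -71:200/13 -68:200/12 -65:199/14 -62:198/13 -59:192/9 -56:166/9 -53:132/29 -50:110/64 -47:98/68 -44:74/58 -41:40/31 -38:47/13 -35:61/10 -32:68/8
-0.01 -110:124/22 -107:67/11 -104:58/9 -101:90/35 -98:104/42 -95:113/40 -92:154/34 -89:191/22 -86:158/13 -83:154/14 -80:175/7 -77:164/17 -74:154/29 -71:149/33 -68:154/30 -65:164/23 -62:172/18 -59:156/18 -56:120/26 -53:95/29 -50:87/34 -47:60/38 -44:39/35 -41:30/37 -38:43/21 -35:60/7 -32:66/13
0.005 -110:137/23 -107:73/14 -104:55/13 -101:86/37 -98:98/47 -95:106/39 -92:154/31 -89:188/21 -86:155/10 -83:156/11 -80:188/9 -77:197/11 -74:194/7 -71:194/9 -68:184/7 -65:175/8 -62:171/11 -59:171/12 -56:167/13 -53:153/20 -50:128/31 -47:91/37 -44:55/79 -41:70/133 -38:101/144 -35:115/97 -32:131/71
0.02 -110:148/22 -107:78/15 -104:63/14 -101:103/31 -98:126/39 -95:135/36 -92:162/28 -89:190/22 -86:155/12 -83:164/8 -80:195/12 -77:206/16 -74:205/17 -71:203/16 -68:200/14 -65:194/11 -62:192/10 -59:188/7 -56:160/19 -53:124/36 -50:119/47 -47:113/55 -44:109/53 -41:101/50 -38:92/50 -35:103/34 -32:121/34
```

Call:
arm_command(xyz=[[-1,0.25,-0.2],[-1,0.27,0],[-1,0.27,0],[-1,0.27,0],[0,0,0]], spin=[0,0,0,0,0])

```text
time: 10.75
tool_pos: [0.4399, 0.2427, 0.204]
tool_rot: [3.135, 0.011, 2.88]
contact_force: [4.8, -0.3, 15.5]
opening: 0.023
grip_force: 7.6
```

Call:
arm_command(xyz=[[-0.8,0.21,0],[-0.8,0.21,0],[-0.8,0.21,0],[0,0,0]], spin=[0,0,0,0])

```text
time: 11.15
tool_pos: [0.4377, 0.2432, 0.2039]
tool_rot: [3.135, 0.011, 2.88]
contact_force: [7.2, -3.3, 14.7]
opening: 0.0228
grip_force: 7.1
```

```bash
python3 m.py | cut -c1-250
```

```text
11.15 [ 7.2 -3.3 14.7] [0.4377 0.2432 0.2039]
-0.025 -110:131/18 -107:61/14 -104:65/21 -101:87/34 -98:100/43 -95:100/38 -92:112/19 -89:154/3 -86:189/11 -83:197/13 -80:195/11 -77:199/13 -74:199/12 -71:201/12 -68:203/13 -65:193/10 -62:169/11 -59:130/34 -56:109/55 -53:93/59 -50:73/61 -47:51/37 -44:
-0.01 -110:124/21 -107:68/12 -104:61/10 -101:88/35 -98:102/42 -95:101/39 -92:113/20 -89:153/6 -86:169/6 -83:160/18 -80:143/35 -77:150/31 -74:155/29 -71:164/23 -68:170/18 -65:163/17 -62:114/23 -59:91/30 -56:71/26 -53:54/28 -50:28/38 -47:30/18 -44:47/8
0.005 -110:138/24 -107:72/16 -104:57/9 -101:86/37 -98:97/43 -95:99/38 -92:112/18 -89:153/6 -86:190/8 -83:196/9 -80:194/8 -77:191/6 -74:183/4 -71:173/7 -68:170/10 -65:169/10 -62:166/16 -59:152/20 -56:123/25 -53:61/34 -50:49/84 -47:66/140 -44:91/117 -4
0.02 -110:145/21 -107:77/11 -104:64/14 -101:105/34 -98:126/40 -95:128/36 -92:122/15 -89:159/5 -86:201/14 -83:204/16 -80:204/15 -77:202/15 -74:197/11 -71:192/9 -68:192/8 -65:180/7 -62:161/12 -59:131/34 -56:118/48 -53:108/53 -50:106/52 -47:99/49 -44:96
```

Call:
arm_command(xyz=[[0,0,-0.4],[-0.8,0.21,0],[-0.8,0.21,0],[-0.8,0.21,0],[0,0,0],[0,0,0]], spin=[0,0,0,0,0,0])

```text
time: 11.8
tool_pos: [0.4362, 0.2437, 0.2039]
tool_rot: [3.134, 0.014, 2.881]
contact_force: [11.1, -3.7, 14.2]
opening: 0.023
grip_force: 7.1
```

Call:
arm_command(xyz=[[-0.8,0.21,0],[-0.8,0.21,0],[0,0,0],[0,0,0]], spin=[0,0,0,0])

```text
time: 12.2
tool_pos: [0.4346, 0.2442, 0.2039]
tool_rot: [3.134, 0.014, 2.88]
contact_force: [11.4, -3.0, 14.1]
opening: 0.0226
grip_force: 6.9
```

```bash
python3 m.py | cut -c1-250
```

```text
12.2 [11.4 -3.  14.1] [0.4346 0.2442 0.2039]
-0.025 -110:131/22 -107:65/11 -104:69/17 -101:92/38 -98:101/54 -95:102/38 -92:114/14 -89:154/5 -86:189/10 -83:199/13 -80:194/9 -77:198/11 -74:202/15 -71:202/14 -68:198/10 -65:173/8 -62:136/27 -59:110/61 -56:100/66 -53:77/60 -50:47/45 -47:53/13 -44:65
-0.01 -110:125/22 -107:69/13 -104:60/12 -101:89/31 -98:102/41 -95:101/35 -92:114/19 -89:152/11 -86:171/7 -83:161/17 -80:147/37 -77:153/31 -74:156/31 -71:162/23 -68:145/22 -65:113/24 -62:88/17 -59:70/22 -56:38/19 -53:27/38 -50:32/35 -47:48/18 -44:64/1
0.005 -110:138/25 -107:72/14 -104:57/8 -101:87/33 -98:98/41 -95:98/42 -92:112/17 -89:154/5 -86:190/9 -83:196/8 -80:193/7 -77:190/5 -74:183/6 -71:175/6 -68:171/11 -65:169/12 -62:158/15 -59:125/21 -56:76/21 -53:51/93 -50:80/121 -47:117/96 -44:138/69 -4
0.02 -110:145/21 -107:79/16 -104:62/18 -101:105/34 -98:125/38 -95:126/35 -92:123/18 -89:163/7 -86:202/15 -83:206/16 -80:205/15 -77:201/13 -74:196/11 -71:190/9 -68:184/8 -65:152/25 -62:122/40 -59:115/54 -56:114/61 -53:108/60 -50:97/52 -47:92/40 -44:11
```

The horizontal force rose to 11.4 N and the image stopped changing while the fingers slid, so the tile is against the stop. I lift and move over the block.

Call:
arm_command(xyz=[[0,0,3],[0,0,10],[0,0,20],[0,0,30],[0,0,30],[5,-16,0],[9,-25,0],[9,-25,0],[9,-25,0],[9,-25,0],[9,-25,0],[9,-25,0],[9,-25,0],[9,-25,0],[9,-25,0],[9,-25,0],[10,-30,0],[7,-21,0],[0,0,0],[0,0,0]], spin=[0,0,0,0,0,0,0,0,-1,-1,-1,-1,-1,0,0,0,0,0,0,0])

```text
time: 14.25
tool_pos: [0.5419, -0.0731, 0.2932]
tool_rot: [3.141, -0.002, 2.792]
contact_force: [0.5, 0.0, -0.7]
opening: 0.023
grip_force: 0.0
```

Call:
arm_command(xyz=[[0,0,0],[0,0,0]], spin=[0,0], jaw=1)

```text
time: 14.45
tool_pos: [0.5421, -0.0721, 0.2936]
tool_rot: [3.141, -0.001, 2.794]
contact_force: [0.4, 0.3, -1.1]
opening: 0.0345
grip_force: 0.0
```

```bash
python3 - <<'E'
from h import *
s=observe(); print(s['time'],s['tool_pos'],np.degrees(s['tool_rot']),s['opening'])
for nm in('top','scene'):
    c=np.load(nm+'.npy',allow_pickle=True).item(); P=cloud(c); hsv=cv2.cvtColor(c['img'],cv2.COLOR_RGB2HSV)
    m=((hsv[...,1]<45)&(hsv[...,2]>(170 if nm=='top' else 215))&(np.hypot(P[...,0]-.548,P[...,1]+.051)<.055)).astype(np.uint8)
    k=max(cv2.findContours(m,0,1)[0],key=cv2.contourArea)
    r=cv2.minAreaRect(cast(c,k.reshape(-1,2),.019)[:,:2].astype(np.float32)*1000)
    print(nm,'block',np.round(r[0],1),np.round(r[1],1),round(r[2],1),np.median(hsv[...,2][m>0]))
c=read_camera('top'); cv2.imwrite('pics/t2.png',cv2.resize(c['img'][175:265,170:320,::-1],None,fx=5.3,fy=5.3,interpolation=cv2.INTER_CUBIC))
c=read_camera('scene'); np.save('scene2.npy',c,allow_pickle=True); cv2.imwrite('pics/b3.png',cv2.resize(c['img'][140:260,205:365,::-1],None,fx=5,fy=5,interpolation=cv2.INTER_CUBIC))
E
```

```text
14.45 [ 0.54207564 -0.07214237  0.2935622 ] [ 1.79987918e+02 -3.76748836e-02  1.60083312e+02] 0.03445045227519992
top block [549.  -53.3] [63.2 63.7] 70.1 210.0
scene block [548.5 -51.6] [55.5 55.7] 70.5 223.0
```

View pics/t2.png

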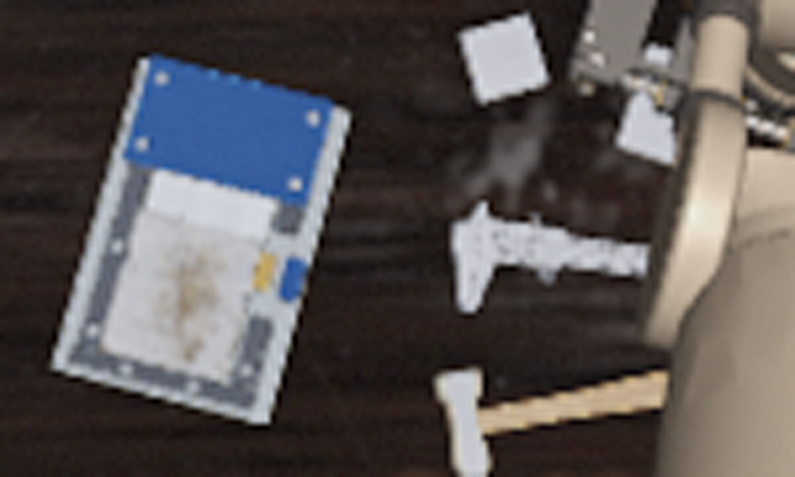

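View pics/b3.png

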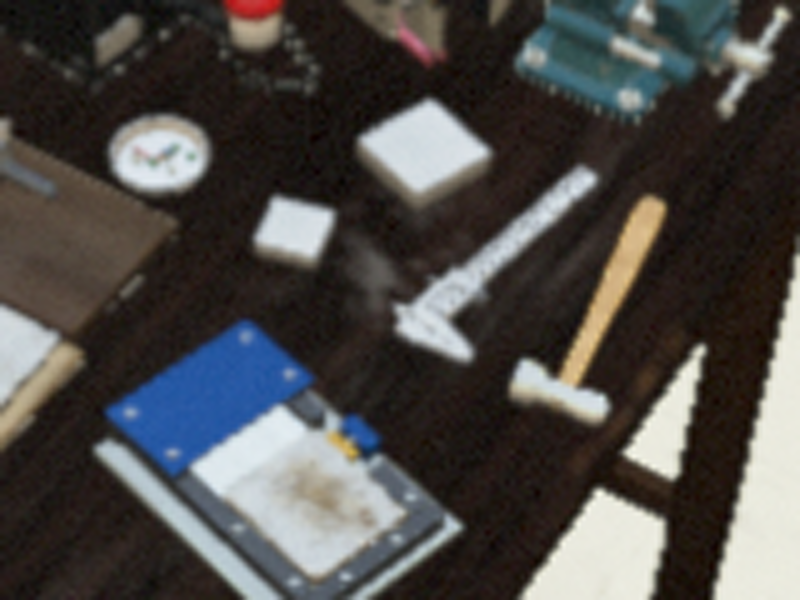

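The tile is home: dark stop bar directly in front of it, bare bed behind (top crop (210,205)). The block is untouched. Next I compute the tile and block centres from their corners.

```bash
python3 - <<'E'
from h import *
c=np.load('top.npy',allow_pickle=True).item(); s=np.load('scene2.npy',allow_pickle=True).item()
pt=lambda L:np.array(L)/5.3+[170,175]-.4
ps=lambda L:np.array(L)/5.+[205,140]-.4
f=lambda n,w:print(n,w.mean(0)[:2].round(4),np.linalg.norm(w-np.roll(w,-1,0),axis=1).round(4),np.degrees(np.arctan2(*(w-np.roll(w,-1,0))[:,1::-1].T)).round(1))
f('tile top',cast(c,pt([(146,208),(272,240),(234,380),(102,347)]),.029))
f('tile scene',cast(s,ps([(223,489),(310,425),(409,510),(318,580)]),.029))
f('block top',cast(c,pt([(650,42),(753,74),(720,182),(615,147)]),.019))
f('block scene',cast(s,ps([(357,150),(430,97),(492,154),(419,206)]),.019))
for n,p in(('tile',[.445,.2413,.029]),('tip',[.542,-.072,.115])):
    T=np.array(s['world_from_camera']); q=((np.array(p)-T[:3,3])@T[:3,:3])*[1,-1,-1]
    print(n,(cv2.projectPoints(q,np.zeros(3),np.zeros(3),K(s),np.array(s['dist_coeffs']))[0].ravel()-[205,140])*5)
E
```

```text
tile top [0.4463 0.2392] [0.076  0.0828 0.0784 0.0833] [  74.7  -15.3 -104.9  162.9]
tile scene [0.4467 0.2426] [0.0708 0.0857 0.0735 0.0855] [  76.2  -14.1 -104.   164.1]
block top [ 0.5495 -0.0533] [0.064  0.0681 0.065  0.067 ] [  71.3  -19.2 -109.7  159.9]
block scene [ 0.5459 -0.0477] [0.0725 0.0673 0.0702 0.065 ] [  78.2  -20.6 -103.4  161.2]
tile [316.40481764 497.9421183 ]
tip [453.76040244  26.68524902]
```

Call:
arm_command(xyz=[[3.5,10,0],[3,9.5,0],[0,0,-10],[0,0,-15],[0,0,-20],[0,0,-20],[0,0,0],[0,0,0],[0,0,0]], spin=[0,0,0,0,0,0,0,0,0], jaw=1)

```text
time: 15.45
tool_pos: [0.5493, -0.0537, 0.2293]
tool_rot: [3.141, 0.001, 2.793]
contact_force: [0.4, -0.3, 0.1]
opening: 0.0918
grip_force: 0.0
```

```bash
python3 - <<'E'
from h import *
s=observe(); print(s['time'],s['tool_pos'],s['opening'])
c=read_camera('scene'); cv2.imwrite('pics/b4.png',cv2.resize(c['img'][120:210,240:360,::-1],None,fx=6,fy=6,interpolation=cv2.INTER_CUBIC))
E
```

```text
15.45 [ 0.54926103 -0.05372256  0.22933704] 0.09179971145844344
```

View pics/b4.png

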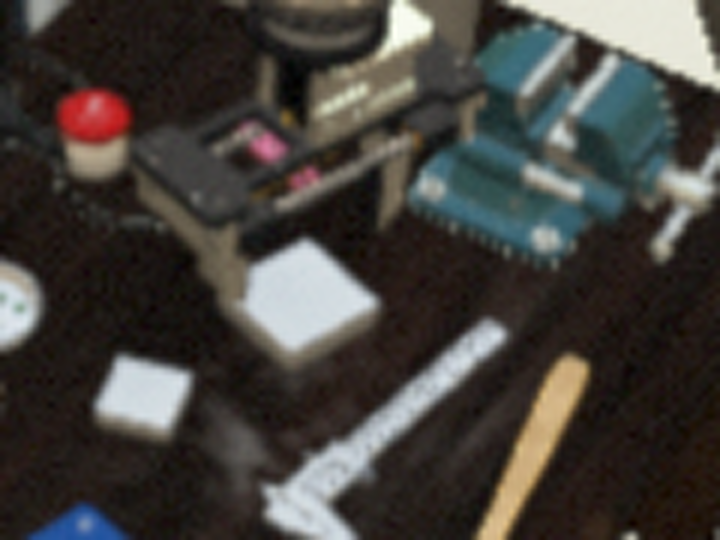

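The fingers straddle the block: left tip at crop (228,290), right at (390,220). Descending.

Call:
arm_command(xyz=[[0,0,-12],[0,0,-12],[0,0,-10],[0,0,-6],[0,0,-4],[0,0,-2],[0,0,0],[0,0,0]], spin=[0,0,0,0,0,0,0,0])

```text
time: 16.3
tool_pos: [0.549, -0.0538, 0.1828]
tool_rot: [3.141, 0.001, 2.793]
contact_force: [-0.5, -0.1, 0.3]
opening: 0.0915
grip_force: 0.0
```

Call:
arm_command(xyz=[[0,0,0],[0,0,0],[0,0,0],[0,0,0],[0,0,0],[0,0,0],[0,0,0],[0,0,0]], spin=[0,0,0,0,0,0,0,0], jaw=-1, squeeze=25)

```text
time: 17.1
tool_pos: [0.5489, -0.0537, 0.1827]
tool_rot: [3.141, 0.0, 2.793]
contact_force: [-0.8, 0.7, 1.9]
opening: 0.064
grip_force: 25.0
```

Call:
arm_command(xyz=[[0,0,5],[0,0,15],[0,0,25],[0,0,25],[0,0,10],[-2,6,0],[-6,17,0],[-9,26,0],[-9,26,0],[-9,26,0],[-9,26,0],[-9,26,0],[-9,26,0],[-9,26,0],[-9,26,0],[-9,26,0],[-9,26,0],[-9,25,0],[-4,12,0],[0,0,0]], spin=[0,0,0,0,0,0,0,1,1,1,1,1,0,0,0,0,0,0,0,0])

```text
time: 19.1
tool_pos: [0.4362, 0.2679, 0.2614]
tool_rot: [-3.14, -0.002, 2.883]
contact_force: [0.2, -0.4, -5.3]
opening: 0.0635
grip_force: 25.0
```

Call:
arm_command(xyz=[[0,0,0],[0,0,0],[0,0,0]], spin=[0,0,0])

```text
time: 19.4
tool_pos: [0.4382, 0.2655, 0.2624]
tool_rot: [-3.141, -0.0, 2.879]
contact_force: [0.4, 0.2, -4.8]
opening: 0.0638
grip_force: 25.0
```

```bash
python3 - <<'E'
from h import *
s=observe(); print(s['time'],s['tool_pos'],s['opening'],s['contact_force'],np.degrees(s['tool_rot']))
c=read_camera('scene'); cv2.imwrite('pics/b5.png',cv2.resize(c['img'][150:270,200:340,::-1],None,fx=5,fy=5,interpolation=cv2.INTER_CUBIC))
E
```

```text
19.4 [0.43817271 0.2655079  0.2623617 ] 0.06382842396828098 [ 0.44288357  0.22894572 -4.78027859] [-1.79983217e+02 -1.29689026e-02  1.64937103e+02]
```

View pics/b5.png

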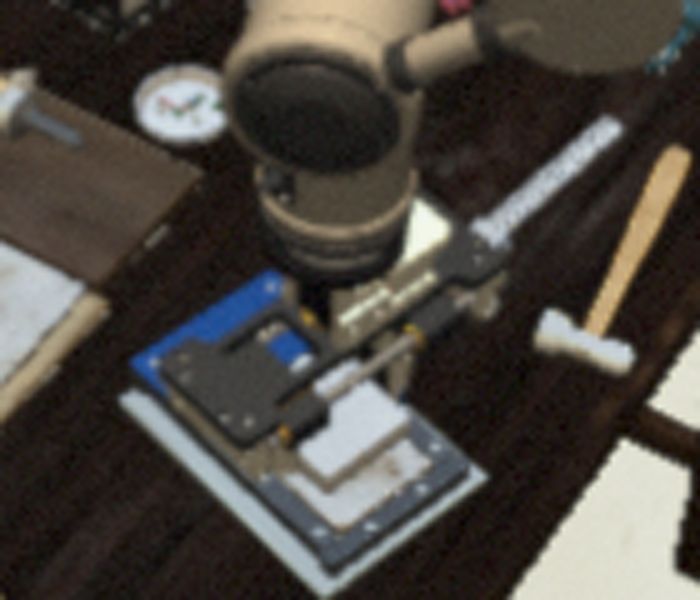

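The block hangs level in the grip over the tray, with its front bottom edge from crop (328,489) to (410,430). My y sum overshot by 24 mm; I check the offset in the grip, then correct it.

```bash
python3 - <<'E'
from h import *
c=np.load('scene.npy',allow_pickle=True).item()
w=cast(c,np.array([(328,489),(410,430)])/5.+[200,150]-.4,.0796); print(w.round(4),w.mean(0), 'expect',.4382-.032*.966,.2655+.032*.259)
E
```

```text
[[0.4183 0.3    0.0796]
 [0.4017 0.2399 0.0796]] [0.41001278 0.2699524  0.0796    ] expect 0.407288 0.27378800000000003
```

Call:
arm_command(xyz=[[2,-6,0],[3,-9,0],[3,-9.5,0],[0,0,-8],[0,0,-10],[0,0,-10],[0,0,-8],[0,0,-4],[0,0,0],[0,0,0],[0,0,0]], spin=[0,0,0,0,0,0,0,0,0,0,0])

```text
time: 20.55
tool_pos: [0.4461, 0.2419, 0.2229]
tool_rot: [3.141, 0.001, 2.88]
contact_force: [0.2, 0.2, -6.0]
opening: 0.0637
grip_force: 25.0
```

Offset is only 3-4 mm, within tolerance. Lowering gently until touch.

Call:
arm_command(xyz=[[0,0,-2],[0,0,-2],[0,0,-2],[0,0,-1],[0,0,-0.5],[0,0,-0.5],[0,0,0],[0,0,0]], spin=[0,0,0,0,0,0,0,0])

```text
time: 21.35
tool_pos: [0.4459, 0.2418, 0.2146]
tool_rot: [3.141, 0.0, 2.88]
contact_force: [0.6, 0.6, -5.1]
opening: 0.064
grip_force: 25.0
```

Call:
arm_command(xyz=[[0,0,-0.5],[0,0,-0.5],[0,0,0],[0,0,0]], spin=[0,0,0,0])

```text
time: 21.75
tool_pos: [0.4459, 0.2418, 0.2135]
tool_rot: [3.142, -0.0, 2.88]
contact_force: [-0.6, -1.2, -4.9]
opening: 0.0641
grip_force: 25.0
```

Call:
arm_command(xyz=[[0,0,-0.5],[0,0,-0.5],[0,0,0],[0,0,0]], spin=[0,0,0,0])

```text
time: 22.15
tool_pos: [0.4459, 0.2418, 0.2128]
tool_rot: [3.141, 0.0, 2.88]
contact_force: [0.1, -1.1, 0.0]
opening: 0.0633
grip_force: 25.0
```

Contact made: the full weight is on the tile with no extra load. Releasing gently.

Call:
arm_command(xyz=[[0,0,0],[0,0,0],[0,0,0]], spin=[0,0,0], squeeze=4)

```text
time: 22.45
tool_pos: [0.4459, 0.2418, 0.2127]
tool_rot: [3.141, 0.0, 2.88]
contact_force: [-1.2, -1.6, 1.9]
opening: 0.0641
grip_force: 4.0
```

Call:
arm_command(xyz=[[0,0,0],[0,0,0],[0,0,0],[0,0,0],[0,0,0],[0,0,0],[0,0,0],[0,0,0]], spin=[0,0,0,0,0,0,0,0], jaw=0.95)

```text
time: 23.25
tool_pos: [0.4459, 0.2418, 0.2125]
tool_rot: [3.141, 0.0, 2.88]
contact_force: [0.7, 0.3, -0.6]
opening: 0.0893
grip_force: 0.0
```

Call:
arm_command(xyz=[[0,0,4],[0,0,10],[0,0,20],[0,0,30],[0,0,30],[0,0,10],[0,-25,0],[0,-30,0],[0,-30,0],[0,-30,0],[0,-30,0],[0,-30,0],[0,-30,0],[0,-20,0],[0,0,0],[0,0,0],[0,0,0]], spin=[0,0,0,0,0,0,0,0,0,0,0,0,0,0,0,0,0])

```text
time: 24.95
tool_pos: [0.4458, 0.0175, 0.3165]
tool_rot: [3.141, -0.0, 2.881]
contact_force: [0.5, -0.5, -0.6]
opening: 0.0896
grip_force: 0.0
```

```bash
python3 - <<'E'
from h import *
s=observe(); print(s['time'],s['tool_pos'],s['opening'],s['contact_force'])
c=read_camera('scene'); np.save('scene3.npy',c,allow_pickle=True)
t=read_camera('top'); np.save('top3.npy',t,allow_pickle=True)
a=cv2.resize(c['img'][190:270,215:305,::-1],(540,480),interpolation=cv2.INTER_CUBIC); b=cv2.resize(t['img'][180:260,175:217+25,::-1],None,fx=3.8,fy=6,interpolation=cv2.INTER_CUBIC)[:,:260]
cv2.imwrite('pics/e.png',np.hstack([a,b]))
P=cloud(t); hsv=cv2.cvtColor(t['img'],cv2.COLOR_RGB2HSV)
m=((P[...,2]>.0405)&(P[...,2]<.06)&(np.hypot(P[...,0]-.446,P[...,1]-.241)<.06)&(hsv[...,1]<60)).astype(np.uint8); m=cv2.morphologyEx(m,cv2.MORPH_CLOSE,np.ones((3,3)))
k=max(cv2.findContours(m,0,1)[0],key=cv2.contourArea); r=cv2.minAreaRect(cast(t,k.reshape(-1,2),.048)[:,:2].astype(np.float32)*1000); print(r)
E
```

```text
24.95 [0.44579492 0.01750289 0.31648927] 0.08957387927785322 [ 0.51519702 -0.54017741 -0.57661957]
((446.45843505859375, 240.85430908203125), (64.40237426757812, 66.95671844482422), 76.50458526611328)
```

View pics/e.png

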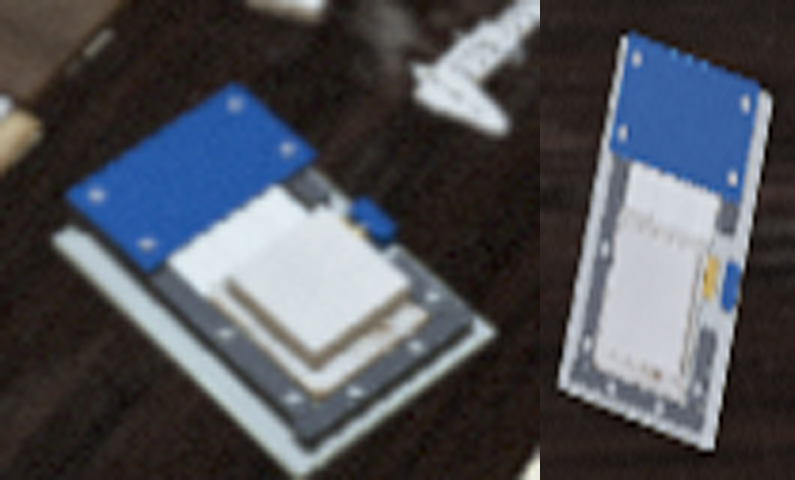

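The block lies flat and squarely on the tile at (446,241), which matches the tile's centre. The tile is against the stop (left part, front corner at (318,397)). Handing in.

```bash
python3 -c "
from cell import *
print(hand_in())"
```

```text
the job is handed in; nothing more can be done
None
```

The tile is drawn out against the front stop, the large steel block rests flat on its middle and is released, and the job is handed in at about 25 s of the 64 s allowed; the hand-in call returned no verdict, so whether it passed is not confirmed.

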